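# Close up a row of wall tiles and set the hook tile

### The job

Nudge the three plain square tiles into one straight row in the aluminium setting-out frame: backs against its long rail, closed up edge to edge from the wide end stop. Then set the hook tile (do not drop it) flat into the gap left beside the narrow end stop, against the rail and square with the row, its rib pointing at the rail. Leave the soap, the tin and the scraper where they lie.

Things in the scene. Friction and masses are not known exactly. Their poses are not given: they have to be found in the camera images.
- frame: U-shaped aluminium frame fixed on the counter, bars 8 mm high. Origin: at counter height on the rail's inner face, midway between the stops. x points from the tiles to the rail, away from the robot; y along the rail; z up. Rail x = 0 to 20 mm; end stops reach to x = -60 mm: wide stop (35 mm) inner face y = +153.5 mm, narrow stop (10 mm) y = -153.5 mm: four tiles and 7 mm spare
- hook_tile: sand-coloured ceramic tile 75 x 75 x 12 mm, 200 g, with a hook to grip on top: a rib 44 mm long (along its x), 20 mm wide (y), from z = 12 to 42 mm, with a round nub 16 mm across, 7 mm high, on the rib at x = -13 mm. Origin: centre of the underside, z up. Either rib end may point at the rail. It starts to one side, in front of the frame
- tile0: plain sand-coloured ceramic tile 75 x 75 x 12 mm, 150 g, loose on the counter in front of the rail. Origin: centre of the underside, z up, x and y square to its edges, x roughly towards the rail. The plain tiles are alike, any may go in any place; at the start tile0 is nearest the wide stop, tile1 in the middle, tile2 nearest the narrow stop
- tile1: plain sand-coloured ceramic tile 75 x 75 x 12 mm, 150 g, loose on the counter in front of the rail. Origin: centre of the underside, z up, x and y square to its edges, x roughly towards the rail. The plain tiles are alike, any may go in any place; at the start tile0 is nearest the wide stop, tile1 in the middle, tile2 nearest the narrow stop
- tile2: plain sand-coloured ceramic tile 75 x 75 x 12 mm, 150 g, loose on the counter in front of the rail. Origin: centre of the underside, z up, x and y square to its edges, x roughly towards the rail. The plain tiles are alike, any may go in any place; at the start tile0 is nearest the wide stop, tile1 in the middle, tile2 nearest the narrow stop
- scraper: bystander: steel scraper with a handle, 200 mm long, lying beside the narrow-stop end of the frame; origin on its underside, x along it
- soap: bystander: white bar of soap 75 x 50 x 28 mm, on the other side from the hook tile; origin at the centre of its underside
- tin: bystander: low round aluminium tin, 64 mm across, 30 mm high, beside the frame; origin at the centre of its underside
Things that resemble listed ones, but are neither listed nor needed, are in the scene too. What is shaped like the tile2 but black, green or orange is not meant.

How it is judged (in metres and radians):
On the way, in this order (a step that is already met when the one before it is completed fails the run):
1. the three plain tiles lie in a closed-up row against the rail, from the wide stop on (x of each of tile0, tile1, tile2 in the frame of frame above -0.0415 m and angle between the x axis of each of tile0, tile1, tile2 and the x axis of frame, either way round below 0.06 rad and (y of tile0 in the frame of frame between 0.11 and 0.119 m or y of tile0 in the frame of frame between 0.035 and 0.044 m or y of tile0 in the frame of frame between -0.04 and -0.031 m) and height (world z) of each of tile0, tile1, tile2 below 0.004 m and angle between each of tile0, tile1, tile2's own z axis and vertical below 0.06 rad and (y of tile1 in the frame of frame between 0.11 and 0.119 m or y of tile1 in the frame of frame between 0.035 and 0.044 m or y of tile1 in the frame of frame between -0.04 and -0.031 m) and (y of tile2 in the frame of frame between 0.11 and 0.119 m or y of tile2 in the frame of frame between 0.035 and 0.044 m or y of tile2 in the frame of frame between -0.04 and -0.031 m)), for 0.2 s.
2. the hook tile lies flat in the gap beside the narrow stop (x of hook_tile in the frame of frame between -0.0425 and -0.034 m and y of hook_tile in the frame of frame between -0.119 and -0.106 m and angle between the x axis of hook_tile and the x axis of frame, either way round below 0.06 rad and height (world z) of hook_tile below 0.004 m and angle between hook_tile's own z axis and vertical below 0.06 rad), for 0.2 s.
At the end, for the whole second after the job is handed in: All four tiles flat, at rest, square to the frame (0.06 rad). Plain tiles: backs within 4 mm of the rail, centres at frame y = 116, 41, -34 mm (-6/+3 mm). Hook tile: back within 5 mm of the rail, centre at frame y -119 to -106 mm, rib pointing at the rail (all of step 1 and all of step 2 and linear speed of each of tile0, tile1, tile2, hook_tile below 0.02 m/s); the robot touches nothing.
It fails at once if the soap, the tin or the scraper is moved by more than 30 mm (distance of any of soap, tin, scraper from where it was at the start of the episode above 0.03 m).
It fails at once if the hook tile is dropped: falling faster than 0.8 m/s (about 35 mm of fall) out of the fingers (linear speed of hook_tile above 0.8 m/s and contact force between the fingers and hook_tile below 0.05 N).
It also fails if it takes over 72 s, if anything falls off the work surface, if the arm or the gripper's body presses on something with over 40 N, if the wrist force passes 120 N, or if a joint passes its speed limit or range.

### The arm

A 6-joint arm with a two-finger parallel gripper is mounted at the origin on the work surface. World frame = base frame: x ahead of the robot, y to its left, z up, the work surface at z = 0. Lengths are in mm, angles in rad, forces in N, time in s.
With the tool pointing down it reaches from about 400 to 925 mm from the base axis. Payload 3.4 kg.
Tool frame: the origin (TCP) lies at the very end of the fingers, on their centre line; the grasp point (between the pads) lies 19 mm behind it; z points along the fingers, y is the direction in which the jaws open and shut (so a half turn about z gives the same grasp; the last joint's range is limited). The gripper opens to 85 mm and grips with 20 to 120 N. Pads are 22 mm wide; open, the fingers measure 114 mm over their backs; the gripper's body (76 mm by 85 mm) begins 54 mm behind the grasp point. The pads swing forward as they close: fully open they stand 13 mm farther back than shut.
Start: joints at [-1.333, 0.307, 1.506, -0, 1.328, -0.073], TCP at [176.37, -547.289, 231.305] pointing down, gripper open.
Joint ranges: [-3.12, 3.12], [-1.05, 2.28], [0.14, 2.33], [-1.42, 4.57], [0.1, 2.73], [-2.68, 2.68]. Speed limits (rad/s): [2.57, 2.57, 3.14, 3.14, 3.14, 3.14].

### API

Orientations are given as [roll, pitch, yaw] about the fixed x, y, z axes, in that order (R = Rz(yaw) Ry(pitch) Rx(roll)).
In Python, from bench import r gives the robot as it stands.
- The arm moves only by the tool servo_tool, never from a script. Its argument "series" is a list of rows, each an object of numbers: "fingers": the closure, from -1 (fully open) to 1 (shut); "dx", "dy", "dz": the shift along the tool's x, y, z in m; "rx", "ry", "rz": the turn, a rotation vector about the tool's x, y, z in rad. In form: [{"fingers": .., "dx": .., "dy": .., "dz": .., "rx": .., "ry": .., "rz": ..}, ...]. A call has 1 to 12 rows; each row shifts and turns the commanded pose from where the row before left it, along the tool's axes as they then stand; what a row does not reach is not made up. A row lasts 1/8 s, in which the tool goes at most 62.5 mm and 10.7 degrees, less where a joint would pass 70% of its speed; a pose out of reach is approached as far as the arm can. A call with a gripper value outside its range is refused whole. The fingers move at their own pace and stop on an object; the grip force is fixed at half the most. Time passes only in rows, so rows that do not move let the fingers close. It gives the time, the measured TCP pose, the force and the opening at its end, in the units of the state.
- r.observe(): the state, without advancing time (a new reading comes with each control period).
- r.capture(name): name is "side" or "top"; returns the picture (384x512x3 uint8, red, green, blue); there is no depth.
- r.camera_params(name): a dict with "camera_matrix" (3x3 intrinsics, pixels), "k1" (the pictures are not rectified: a ray, as slopes to the right and down, at radius r is drawn at 1 + k1 r^2 times it, then the intrinsics apply), "cam_to_world" (4x4, takes a point from camera to world coordinates). Camera axes: x right, y down, z forward; pixel columns grow to the right and rows downward; lengths in mm; the calibration is good to about 2 mm. A picture is of the moment at which its call begins. camera_params takes no time and is no camera call.
- r.close_job(): hands the job in, once; it reports no verdict.
Trained networks look in the newest picture that a camera, given by its name, has taken for a name from the list of things; names that differ only in an ending like _2 or _b are one class to them, and where a whole thing is asked for, a point or a joint stands for the part that bears it (a point fixed in the world has none). Each returns a list of dicts, best first, with "p" (0 to 1); they miss things now and then, are a little off and sometimes report something else, mostly with a low value. They report only what shows in the picture. A call takes as long as a camera call. They do not tell look-alikes from the thing itself.
- r.spot_in(thing, camera): "location" ([x, y, z] in mm, in world coordinates, good to about 4 mm: the middle of the surface that is visible of it).
- r.trace(thing, camera): "pixels" (384x512 bool, what is visible of it).
The state is a dict: "time": time; "joint_positions": joint angles; "dq": joint speeds; "joint_torque": joint torques, N m; "tool_pos": TCP position; "orientation": TCP orientation; "contact_force": force on the tool from outside, world axes, zero at the start; "moment": the same for the moment, N m; "opening": finger opening in mm.
Only numpy, scipy, OpenCV 4.12 (cv2) and the standard library are available. Lean on these libraries where they do the work, as an engineer would, in place of code of your own. Each camera call takes 0.05 s, during which the arm holds its last target. There are 200 camera calls.

## Working session

There is one attempt and no reset: what is moved stays moved. The work goes in short steps, Python scripts to look and compute and a tool call to move; the robot and the scene stay as the last step left them, time stands still between calls to the robot, and variables do not carry over. Pictures are saved under pics/ and viewed, about 8 in all and at most 12, crops included, and the job is handed in when it is done.

Besides the shell and the picture viewer there is one more tool, called after "Emit:" as a command line: name --argument value ..., lists and objects as JSON in quotes. servo_tool: Moves the arm, as the interface text tells. Its arguments: {"type":"object","properties":{"series":{"type":"array"}},"required":["series"]}

```bash
mkdir -p pics; ls
cat > h.py <<'E'
import numpy as np, cv2
from bench import r
def cam(n):
    p=r.camera_params(n); return np.array(p["camera_matrix"]),p["k1"],np.array(p["cam_to_world"])
def proj(n,P):
    K,k,T=cam(n); P=np.atleast_2d(P).astype(float)
    c=(P-T[:3,3])@T[:3,:3]; s=c[:,:2]/c[:,2:]; s=s*(1+k*(s**2).sum(1,keepdims=True))
    return s*[K[0,0],K[1,1]]+K[:2,2]
def unproj(n,uv,z):
    K,k,T=cam(n); uv=np.atleast_2d(uv).astype(float)
    d=(uv-K[:2,2])/[K[0,0],K[1,1]]; s=d.copy()
    for _ in range(20): s=d/(1+k*(s**2).sum(1,keepdims=True))
    v=np.c_[s,np.ones(len(s))]@T[:3,:3].T; t=(z-T[2,3])/v[:,2]
    return T[:3,3]+v*t[:,None]
def save(n,f,im=None):
    im=r.capture(n) if im is None else im; cv2.imwrite('pics/'+f,im[:,:,::-1]); return im
E
python3 - <<'E'
from h import *
a=save('top','t0.png');b=save('side','s0.png')
cv2.imwrite('pics/both.png',cv2.resize(np.vstack([a,b])[:,:,::-1],(450,675))[:600])
for n in('top','side'):
    K,k,T=cam(n);print(n,K.round(1).tolist(),k,T.round(3).tolist())
    for t in ['frame','hook_tile','tile0','scraper','soap','tin']:
        print(t,[(np.round(d['location']).tolist(),round(d['p'],2)) for d in r.spot_in(t,n)])
print(r.observe())
E
```

```text
pics
top [[408.3, 0.0, 255.5], [0.0, 408.3, 179.0], [0.0, 0.0, 1.0]] 0.011783388774358845 [[0.025, -0.996, 0.088, 517.976], [-0.999, -0.023, 0.033, -18.518], [-0.031, -0.089, -0.996, 949.111], [0.0, 0.0, 0.0, 1.0]]
frame [([664.0, 44.0, 8.0], 0.56)]
hook_tile [([435.0, -268.0, 9.0], 0.79)]
tile0 [([572.0, 14.0, 12.0], 0.96), ([593.0, 109.0, 14.0], 0.94), ([430.0, -47.0, 7.0], 0.89), ([587.0, -75.0, 10.0], 0.82), ([804.0, -149.0, 9.0], 0.74), ([406.0, 128.0, 12.0], 0.66), ([820.0, 126.0, 13.0], 0.62)]
scraper [([685.0, -266.0, 4.0], 0.58), ([592.0, 109.0, 15.0], 0.48)]
soap [([444.0, 271.0, 30.0], 0.92)]
tin [([599.0, 299.0, 30.0], 0.86)]
side [[387.5, 0.0, 263.8], [0.0, 387.5, 197.2], [0.0, 0.0, 1.0]] -0.09714299902101725 [[0.946, -0.249, 0.207, 437.182], [-0.324, -0.741, 0.589, -537.239], [0.006, -0.624, -0.781, 710.998], [0.0, 0.0, 0.0, 1.0]]
frame [([665.0, 0.0, 9.0], 0.68)]
hook_tile [([439.0, -279.0, 19.0], 0.98)]
tile0 [([432.0, -56.0, 9.0], 0.92), ([583.0, -77.0, 9.0], 0.86), ([591.0, 100.0, 10.0], 0.76), ([799.0, -154.0, 12.0], 0.72), ([815.0, 120.0, 8.0], 0.61), ([573.0, 5.0, 13.0], 0.57), ([406.0, 123.0, 12.0], 0.57)]
scraper [([684.0, -271.0, 5.0], 0.55)]
soap [([442.0, 262.0, 23.0], 0.65)]
tin [([594.0, 293.0, 27.0], 0.58)]
{'time': 0.7, 'joint_positions': array([-1.33247332e+00,  3.06747523e-01,  1.50635888e+00, -1.48631942e-05,
        1.32837628e+00, -7.35218137e-02]), 'dq': array([-0.00152772, -0.00022506,  0.00189961, -0.00098519, -0.00201614,
       -0.00017467]), 'joint_torque': array([ 4.30586142e-04, -4.57299292e+01, -2.52280051e+01, -8.73046292e-05,
        7.56263107e-04, -7.04519056e-07]), 'tool_pos': array([ 176.38659607, -547.31471004,  231.35054776]), 'orientation': array([3.14148404e+00, 2.24678058e-05, 3.11848387e-01]), 'contact_force': array([-0.03752002,  0.28609885, -0.08518553]), 'moment': array([ 0.01186829,  0.03864865, -0.02362447]), 'opening': 85.33107677072478}
```

View pics/t0.png

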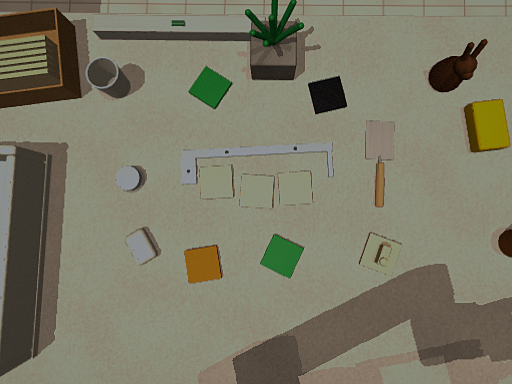

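View pics/s0.png

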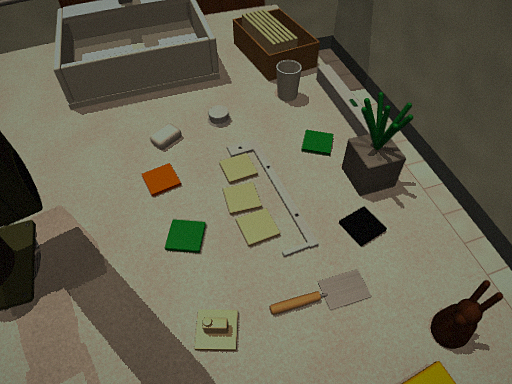

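```bash
cat >> h.py <<'E'
from scipy.optimize import minimize
def box(x0,x1,y0,y1,z0,z1): return np.array([[x,y,z] for x in(x0,x1) for y in(y0,y1) for z in(z0,z1)],float)
TILE=[box(-37.5,37.5,-37.5,37.5,0,12)]
HOOK=TILE+[box(-22,22,-10,10,12,42)]
FRAME=[box(0,20,-163.5,188.5,0,8),box(-60,20,153.5,188.5,0,8),box(-60,20,-163.5,-153.5,0,8)]
def render(n,parts,q):
    m=np.zeros((384*4,512*4),np.uint8); c,s=np.cos(q[2]),np.sin(q[2])
    for P in parts:
        W=np.c_[P[:,0]*c-P[:,1]*s+q[0],P[:,0]*s+P[:,1]*c+q[1],P[:,2]]
        h=cv2.convexHull(proj(n,W).astype(np.float32))[:,0]
        cv2.fillConvexPoly(m,np.round((h+.5)*4*256).astype(np.int32),255,shift=8)
    return cv2.resize(m,(512,384),interpolation=cv2.INTER_AREA)/255.
def fit(n,parts,mask,q0):
    f=lambda q:np.abs(render(n,parts,(q[0],q[1],q[2]/100))-mask).sum()/mask.sum()
    q0=np.array([q0[0],q0[1],q0[2]*100.])
    for st in (10,3):
        o=minimize(f,q0,method='Nelder-Mead',options=dict(initial_simplex=np.vstack([q0,q0+np.eye(3)*[st,st,st]]),xatol=.05,fatol=1e-4)); q0=o.x
    return np.array([q0[0],q0[1],q0[2]/100]),o.fun
def traces(th,n): return [(np.array(d['pixels']),d['p']) for d in r.trace(th,n)]
def near(n,ms,xy,z=10):
    u=proj(n,[*xy,z])[0]
    return min(ms,key=lambda m:np.hypot(*(np.argwhere(m[0]).mean(0)[::-1]-u)))[0]
def inF(F,q):
    c,s=np.cos(F[2]),np.sin(F[2]); d=np.array(q[:2])-F[:2]
    return np.array([c*d[0]+s*d[1],-s*d[0]+c*d[1],q[2]-F[2]])
def toW(F,p):
    c,s=np.cos(F[2]),np.sin(F[2]); return np.array([F[0]+c*p[0]-s*p[1],F[1]+s*p[0]+c*p[1]])
E
python3 - <<'E'
from h import *
for n in('top','side'):
    r.capture(n)
    fr=traces('frame',n)[0][0]; F,e=fit(n,FRAME,fr,(645,8,.05)); print(n,'F',F.round(3),round(e,3))
    ts=traces('tile0',n); 
    for i,xy in enumerate([(592,107),(572,10),(585,-76)]):
        m=near(n,ts,xy); q,e=fit(n,TILE,m,(*xy,0.02)); print(i,q.round(3),round(e,3),m.sum(),inF(F,q).round(3))
    for a in(-.3,.3):
        m=traces('hook_tile',n)[0][0]; q,e=fit(n,HOOK,m,(435,-272,a)); print('h',q.round(3),round(e,3))
im=cv2.imread('pics/t0.png'); im2=cv2.imread('pics/s0.png')
A=cv2.resize(im[215:285,345:415],(400,400),interpolation=cv2.INTER_CUBIC);B=cv2.resize(im2[295:365,180:250],(400,400),interpolation=cv2.INTER_CUBIC)
cv2.imwrite('pics/hook.png',np.hstack([A,B]))
E
```

```text
top F [6.6124e+02 2.3710e+00 7.4000e-02] 0.085
0 [5.94288e+02 1.03317e+02 1.03000e-01] 0.108 978 [-5.93240e+01  1.05609e+02  2.90000e-02]
1 [ 5.75323e+02  1.03920e+01 -5.00000e-02] 0.052 1036 [-85.091  14.336  -0.124]
2 [ 5.84513e+02 -7.80730e+01  9.00000e-02] 0.065 1033 [-8.2452e+01 -7.4565e+01  1.6000e-02]
h [ 4.37589e+02 -2.72043e+02 -3.43000e-01] 0.071
h [ 4.37937e+02 -2.72084e+02 -3.47000e-01] 0.07
side F [6.59012e+02 5.13000e-01 7.60000e-02] 0.077
0 [5.91987e+02 1.03085e+02 8.80000e-02] 0.086 746 [-5.90770e+01  1.07347e+02  1.20000e-02]
1 [ 5.72676e+02  7.31300e+00 -5.30000e-02] 0.037 948 [-85.575  13.31   -0.129]
2 [ 5.72575e+02  7.36600e+00 -5.30000e-02] 0.037 948 [-85.672  13.37   -0.129]
h [ 4.39711e+02 -2.73372e+02 -3.18000e-01] 0.053
h [ 4.39674e+02 -2.73323e+02 -3.20000e-01] 0.053
```

View pics/hook.png

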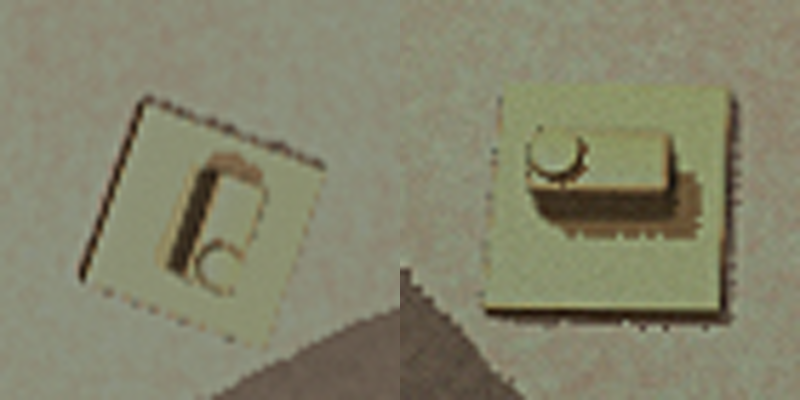

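Top view: three sand tiles at about px (216,182), (257,190) and (295,187). The frame's wide stop is at px (188,168) and its narrow stop at (331,160). The hook tile is at px (380,253), with its nub on the side towards the robot. The fitted frame origin is about (660, 1.4), yaw 0.075. The plan is to push each tile to the rail with the fingers shut, then close the row from the narrow-stop side.

Emit:
servo_tool --series '[{"fingers": 1,"rz": 0.12},{"fingers": 1,"rz": 0.117},{"fingers": 1,"dx": 0.05,"dy": -0.02},{"fingers": 1,"dx": 0.05,"dy": -0.03},{"fingers": 1,"dx": 0.05,"dy": -0.035},{"fingers": 1,"dx": 0.05,"dy": -0.035},{"fingers": 1,"dx": 0.035,"dy": -0.05},{"fingers": 1,"dx": 0.035,"dy": -0.05},{"fingers": 1,"dx": 0.035,"dy": -0.05},{"fingers": 1,"dx": 0.02,"dy": -0.055},{"fingers": 1,"dx": 0.02,"dy": -0.055},{"fingers": 1,"dx": 0.02,"dy": -0.055}]'

```text
validation failed for argument at $.se...
```

Emit:
servo_tool --series '[{"fingers": 1.0,"dx": 0.0,"dy": 0.0,"dz": 0.0,"rx": 0.0,"ry": 0.0,"rz": 0.12}]'

```text
time: 1.32
tool_pos: [176.4, -547.3, 231.3]
orientation: [-3.142, -0.0, 0.189]
contact_force: [0.0, -0.4, -0.4]
opening: 69.6
```

Emit:
servo_tool --series '[{"fingers": 1,"dx": 0,"dy": 0,"dz": 0,"rx": 0,"ry": 0,"rz": 0.114},{"fingers": 1,"dx": 0.05,"dy": -0.02,"dz": 0,"rx": 0,"ry": 0,"rz": 0},{"fingers": 1,"dx": 0.05,"dy": -0.03,"dz": 0,"rx": 0,"ry": 0,"rz": 0},{"fingers": 1,"dx": 0.05,"dy": -0.035,"dz": 0,"rx": 0,"ry": 0,"rz": 0},{"fingers": 1,"dx": 0.05,"dy": -0.035,"dz": 0,"rx": 0,"ry": 0,"rz": 0},{"fingers": 1,"dx": 0.035,"dy": -0.05,"dz": 0,"rx": 0,"ry": 0,"rz": 0},{"fingers": 1,"dx": 0.035,"dy": -0.05,"dz": 0,"rx": 0,"ry": 0,"rz": 0},{"fingers": 1,"dx": 0.035,"dy": -0.05,"dz": 0,"rx": 0,"ry": 0,"rz": 0},{"fingers": 1,"dx": 0.02,"dy": -0.055,"dz": 0,"rx": 0,"ry": 0,"rz": 0},{"fingers": 1,"dx": 0.02,"dy": -0.055,"dz": 0,"rx": 0,"ry": 0,"rz": 0},{"fingers": 1,"dx": 0.02,"dy": -0.055,"dz": 0,"rx": 0,"ry": 0,"rz": 0}]'

```text
time: 2.7
tool_pos: [506.9, -83.4, 231.5]
orientation: [3.141, -0.001, 0.078]
contact_force: [0.8, -0.9, 0.3]
opening: 0.0
```

```bash
cat > st.py <<'E'
from h import *
F=np.array([660.1,1.4,.075]); s=r.observe(); p=s['tool_pos']
print('t',s['time'],'TCP in frame',inF(F,[p[0],p[1],s['orientation'][2]]).round(3),'z',p[2].round(1),'f',s['contact_force'].round(1))
E
python3 st.py
```

```text
t 2.7 TCP in frame [-1.59084e+02 -7.30820e+01  3.00000e-03] z 231.5 f [ 0.8 -0.9  0.3]
```

Emit:
servo_tool --series '[{"fingers": 1,"dx": 0,"dy": 0.002,"dz": 0.06,"rx": 0,"ry": 0,"rz": 0},{"fingers": 1,"dx": 0,"dy": 0,"dz": 0.06,"rx": 0,"ry": 0,"rz": 0.003},{"fingers": 1,"dx": 0,"dy": 0,"dz": 0.06,"rx": 0,"ry": 0,"rz": 0},{"fingers": 1,"dx": 0,"dy": 0,"dz": 0.03,"rx": 0,"ry": 0,"rz": 0},{"fingers": 1,"dx": 0,"dy": 0,"dz": 0.0165,"rx": 0,"ry": 0,"rz": 0},{"fingers": 1,"dx": 0.015,"dy": 0,"dz": 0,"rx": 0,"ry": 0,"rz": 0},{"fingers": 1,"dx": 0.01,"dy": 0,"dz": 0,"rx": 0,"ry": 0,"rz": 0},{"fingers": 1,"dx": 0.01,"dy": 0,"dz": 0,"rx": 0,"ry": 0,"rz": 0},{"fingers": 1,"dx": 0.01,"dy": 0,"dz": 0,"rx": 0,"ry": 0,"rz": 0},{"fingers": 1,"dx": 0.01,"dy": 0,"dz": 0,"rx": 0,"ry": 0,"rz": 0}]'

```text
time: 3.95
tool_pos: [561.8, -83.0, 5.3]
orientation: [3.142, 0.0, 0.075]
contact_force: [-1.3, 0.4, 1.4]
opening: 0.1
```

```bash
python3 st.py
python3 - <<'E'
from h import *
a=r.capture('top'); b=r.capture('side')
cv2.imwrite('pics/p1.png',np.hstack([cv2.resize(a[120:240,150:350],(400,240)),cv2.resize(b[130:280,180:340],(400,375))[:240*1]])[:,:,::-1]) if 0 else cv2.imwrite('pics/p1.png',np.hstack([cv2.resize(a[120:270,160:360],(400,300),interpolation=2),cv2.resize(b[130:280,150:350],(400,300),interpolation=2)])[:,:,::-1])
E
```

```text
t 3.95 TCP in frame [-104.357  -76.837   -0.   ] z 5.3 f [-1.3  0.4  1.4]
```

View pics/p1.png

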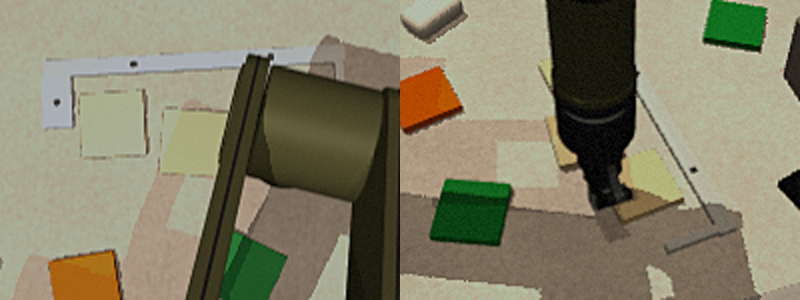

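The side view shows the fingers behind tile2, pushing it towards the rail; I'll keep going and watch the force.

Emit:
servo_tool --series '[{"fingers": 1,"dx": 0.007,"dy": 0,"dz": 0,"rx": 0,"ry": 0,"rz": 0},{"fingers": 1,"dx": 0.006,"dy": 0,"dz": 0,"rx": 0,"ry": 0,"rz": 0},{"fingers": 1,"dx": 0.002,"dy": 0,"dz": 0,"rx": 0,"ry": 0,"rz": 0},{"fingers": 1,"dx": 0.002,"dy": 0,"dz": 0,"rx": 0,"ry": 0,"rz": 0}]'

```text
time: 4.55
tool_pos: [578.1, -81.8, 4.7]
orientation: [-3.141, 0.001, 0.075]
contact_force: [-1.4, -0.6, 3.3]
opening: -0.2
```

Emit:
servo_tool --series '[{"fingers": 1,"dx": 0.001,"dy": 0,"dz": 0,"rx": 0,"ry": 0,"rz": 0},{"fingers": 1,"dx": 0.001,"dy": 0,"dz": 0,"rx": 0,"ry": 0,"rz": 0}]'

```text
time: 4.8
tool_pos: [580.2, -81.7, 4.7]
orientation: [-3.141, 0.0, 0.075]
contact_force: [-1.4, -0.2, -0.1]
opening: 0.3
```

Emit:
servo_tool --series '[{"fingers": 1,"dx": 0.001,"dy": 0,"dz": 0,"rx": 0,"ry": 0,"rz": 0},{"fingers": 1,"dx": 0.001,"dy": 0,"dz": 0,"rx": 0,"ry": 0,"rz": 0}]'

```text
time: 5.05
tool_pos: [580.4, -81.5, 4.7]
orientation: [-3.141, 0.004, 0.075]
contact_force: [-6.9, -1.3, 4.6]
opening: 0.0
```

Emit:
servo_tool --series '[{"fingers": 1,"dx": 0.001,"dy": 0,"dz": 0,"rx": 0,"ry": 0,"rz": 0},{"fingers": 1,"dx": 0.001,"dy": 0,"dz": 0,"rx": 0,"ry": 0,"rz": 0}]'

```text
time: 5.3
tool_pos: [580.5, -81.4, 4.6]
orientation: [-3.141, 0.007, 0.075]
contact_force: [-10.0, -2.5, 8.1]
opening: 0.2
```

Tile2 reached the rail: force −10 N with the TCP at frame x = −85.4, against −86 expected. Next is tile1.

Emit:
servo_tool --series '[{"fingers": 1,"dx": -0.034,"dy": 0,"dz": 0,"rx": 0,"ry": 0,"rz": 0},{"fingers": 1,"dx": -0.034,"dy": 0,"dz": 0,"rx": 0,"ry": 0,"rz": 0},{"fingers": 1,"dx": 0,"dy": -0.045,"dz": 0,"rx": 0,"ry": 0,"rz": 0},{"fingers": 1,"dx": 0,"dy": -0.045,"dz": 0,"rx": 0,"ry": 0,"rz": 0},{"fingers": 1,"dx": 0.01,"dy": 0,"dz": 0,"rx": 0,"ry": 0,"rz": 0},{"fingers": 1,"dx": 0.01,"dy": 0,"dz": 0,"rx": 0,"ry": 0,"rz": 0},{"fingers": 1,"dx": 0.01,"dy": 0,"dz": 0,"rx": 0,"ry": 0,"rz": 0},{"fingers": 1,"dx": 0.01,"dy": 0,"dz": 0,"rx": 0,"ry": 0,"rz": 0},{"fingers": 1,"dx": 0.01,"dy": 0,"dz": 0,"rx": 0,"ry": 0,"rz": 0},{"fingers": 1,"dx": 0.008,"dy": 0,"dz": 0,"rx": 0,"ry": 0,"rz": 0}]'

```text
time: 6.55
tool_pos: [568.7, 7.3, 4.7]
orientation: [3.142, -0.001, 0.074]
contact_force: [-1.6, 0.2, 1.8]
opening: 0.3
```

```bash
python3 st.py
```

```text
t 6.55 TCP in frame [-9.0706e+01  1.2720e+01 -1.0000e-03] z 4.7 f [-1.6  0.2  1.8]
```

Emit:
servo_tool --series '[{"fingers": 1,"dx": 0.002,"dy": 0,"dz": 0,"rx": 0,"ry": 0,"rz": 0},{"fingers": 1,"dx": 0.002,"dy": 0,"dz": 0,"rx": 0,"ry": 0,"rz": 0},{"fingers": 1,"dx": 0.001,"dy": 0,"dz": 0,"rx": 0,"ry": 0,"rz": 0},{"fingers": 1,"dx": 0.001,"dy": 0,"dz": 0,"rx": 0,"ry": 0,"rz": 0}]'

```text
time: 7.05
tool_pos: [573.6, 8.1, 4.8]
orientation: [-3.142, 0.0, 0.075]
contact_force: [-0.3, -0.3, -0.3]
opening: -0.0
```

Emit:
servo_tool --series '[{"fingers": 1,"dx": 0.001,"dy": 0,"dz": 0,"rx": 0,"ry": 0,"rz": 0},{"fingers": 1,"dx": 0.001,"dy": 0,"dz": 0,"rx": 0,"ry": 0,"rz": 0}]'

```text
time: 7.3
tool_pos: [574.0, 8.3, 4.7]
orientation: [-3.141, 0.003, 0.075]
contact_force: [-6.0, 0.0, 3.4]
opening: -0.1
```

Emit:
servo_tool --series '[{"fingers": 1,"dx": 0.002,"dy": 0,"dz": 0,"rx": 0,"ry": 0,"rz": 0},{"fingers": 1,"dx": -0.022,"dy": 0,"dz": 0,"rx": 0,"ry": 0,"rz": 0},{"fingers": 1,"dx": -0.022,"dy": 0,"dz": 0,"rx": 0,"ry": 0,"rz": 0},{"fingers": 1,"dx": 0,"dy": -0.046,"dz": 0,"rx": 0,"ry": 0,"rz": 0},{"fingers": 1,"dx": 0,"dy": -0.046,"dz": 0,"rx": 0,"ry": 0,"rz": 0},{"fingers": 1,"dx": 0.01,"dy": 0,"dz": 0,"rx": 0,"ry": 0,"rz": 0},{"fingers": 1,"dx": 0.01,"dy": 0,"dz": 0,"rx": 0,"ry": 0,"rz": 0},{"fingers": 1,"dx": 0.008,"dy": 0,"dz": 0,"rx": 0,"ry": 0,"rz": 0},{"fingers": 1,"dx": 0.006,"dy": 0,"dz": 0,"rx": 0,"ry": 0,"rz": 0}]'

```text
time: 8.43
tool_pos: [561.3, 98.3, 4.7]
orientation: [3.141, 0.001, 0.073]
contact_force: [-3.1, -0.9, 0.9]
opening: -0.2
```

```bash
python3 st.py
```

```text
t 8.425 TCP in frame [-9.12210e+01  1.04065e+02 -2.00000e-03] z 4.7 f [-3.1 -0.9  0.9]
```

Emit:
servo_tool --series '[{"fingers": 1,"dx": 0.002,"dy": 0,"dz": 0,"rx": 0,"ry": 0,"rz": 0},{"fingers": 1,"dx": 0.002,"dy": 0,"dz": 0,"rx": 0,"ry": 0,"rz": 0},{"fingers": 1,"dx": 0.001,"dy": 0,"dz": 0,"rx": 0,"ry": 0,"rz": 0},{"fingers": 1,"dx": 0.001,"dy": 0,"dz": 0,"rx": 0,"ry": 0,"rz": 0}]'

```text
time: 8.93
tool_pos: [566.9, 99.8, 4.8]
orientation: [-3.142, -0.0, 0.075]
contact_force: [-0.1, 0.9, -0.6]
opening: 0.0
```

Emit:
servo_tool --series '[{"fingers": 1,"dx": 0.001,"dy": 0,"dz": 0,"rx": 0,"ry": 0,"rz": 0},{"fingers": 1,"dx": 0.001,"dy": 0,"dz": 0,"rx": 0,"ry": 0,"rz": 0}]'

```text
time: 9.18
tool_pos: [567.2, 99.9, 4.7]
orientation: [3.142, 0.003, 0.075]
contact_force: [-4.4, -0.5, 3.8]
opening: 0.2
```

Emit:
servo_tool --series '[{"fingers": 1,"dx": 0.0015,"dy": 0,"dz": 0,"rx": 0,"ry": 0,"rz": 0},{"fingers": 1,"dx": -0.03,"dy": 0,"dz": 0,"rx": 0,"ry": 0,"rz": 0},{"fingers": 1,"dx": 0,"dy": 0,"dz": -0.06,"rx": 0,"ry": 0,"rz": 0},{"fingers": 1,"dx": 0,"dy": 0.055,"dz": -0.02,"rx": 0,"ry": 0,"rz": 0},{"fingers": 1,"dx": 0,"dy": 0.055,"dz": 0,"rx": 0,"ry": 0,"rz": 0},{"fingers": 1,"dx": 0,"dy": 0.055,"dz": 0,"rx": 0,"ry": 0,"rz": 0},{"fingers": 1,"dx": -0.02,"dy": 0.055,"dz": 0,"rx": 0,"ry": 0,"rz": 0},{"fingers": 1,"dx": -0.02,"dy": 0.055,"dz": 0,"rx": 0,"ry": 0,"rz": 0}]'

```text
time: 10.18
tool_pos: [522.1, -181.8, 85.2]
orientation: [3.14, -0.003, 0.075]
contact_force: [0.1, -0.9, -0.3]
opening: 0.2
```

```bash
python3 st.py
cat > look.py <<'E'
from h import *
import sys
F=np.array([660.1,1.4,.075])
a=r.capture('top'); ta=traces('tile0','top'); b=r.capture('side'); tb=traces('tile0','side')
if len(sys.argv)>1: cv2.imwrite('pics/'+sys.argv[1],np.hstack([cv2.resize(a[120:270,160:360],(400,300),interpolation=2),cv2.resize(b[130:280,150:350],(400,300),interpolation=2)])[:,:,::-1])
for n,ts in(('top',ta),('side',tb)):
  for m,p in ts:
    v,u=np.argwhere(m).mean(0); xy=unproj(n,[u,v],10)[0,:2]; f=inF(F,[*xy,0])
    if -70<f[0]<20 and abs(f[1])<180:
      q,e=fit(n,TILE,m,(*xy,.075)); print(n,inF(F,q).round(3),'err',round(e,3),m.sum(),round(p,2))
E
python3 look.py p2.png
```

```text
t 10.175 TCP in frame [-151.322 -172.32     0.   ] z 85.2 f [ 0.1 -0.9 -0.3]
top [-3.6829e+01 -7.2817e+01  4.0000e-02] err 0.046 1098 0.92
top [-3.5967e+01  1.0713e+02  4.0000e-03] err 0.056 1027 0.6
top [-3.6407e+01  1.9088e+01  1.4000e-02] err 0.043 1085 0.57
side [ 3.748 16.175 -0.149] err 2.47 258 0.68
side [-3.8523e+01 -7.5097e+01 -8.0000e-03] err 0.175 926 0.66
```

View pics/p2.png

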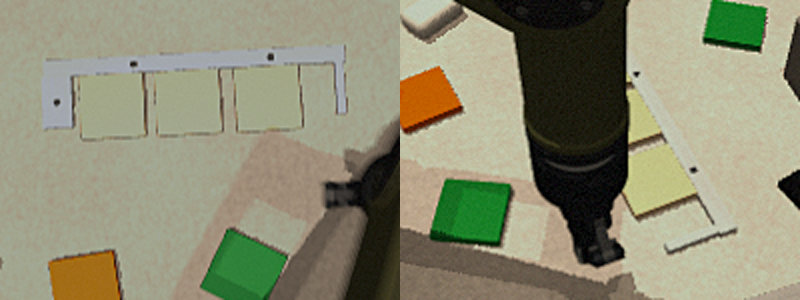

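Top view (2x crop): the three tiles are on the rail at frame y of about 107, 19 and −73. The narrow gap is about 42 mm wide, enough for the shut fingers.

Emit:
servo_tool --series '[{"fingers": 1,"dx": 0.05,"dy": -0.02,"dz": 0,"rx": 0,"ry": 0,"rz": 0},{"fingers": 1,"dx": 0.05,"dy": -0.02,"dz": 0,"rx": 0,"ry": 0,"rz": 0},{"fingers": 1,"dx": 0.0135,"dy": 0,"dz": 0,"rx": 0,"ry": 0,"rz": 0},{"fingers": 1,"dx": 0,"dy": 0,"dz": 0.04,"rx": 0,"ry": 0,"rz": 0},{"fingers": 1,"dx": 0,"dy": 0,"dz": 0.022,"rx": 0,"ry": 0,"rz": 0}]'

```text
time: 11.0
tool_pos: [630.2, -129.2, 21.1]
orientation: [-3.141, 0.002, 0.077]
contact_force: [-0.6, -0.1, -0.2]
opening: 0.3
```

```bash
python3 st.py
```

```text
t 11.0 TCP in frame [-3.9558e+01 -1.2796e+02  2.0000e-03] z 21.1 f [-0.6 -0.1 -0.2]
```

Emit:
servo_tool --series '[{"fingers": 1,"dx": 0.002,"dy": 0.0045,"dz": 0,"rx": 0,"ry": 0,"rz": 0},{"fingers": 1,"dx": 0,"dy": 0,"dz": 0.006,"rx": 0,"ry": 0,"rz": 0},{"fingers": 1,"dx": 0,"dy": 0,"dz": 0.006,"rx": 0,"ry": 0,"rz": 0},{"fingers": 1,"dx": 0,"dy": 0,"dz": 0.004,"rx": 0,"ry": 0,"rz": 0}]'

```text
time: 11.5
tool_pos: [633.8, -135.5, 7.2]
orientation: [3.141, -0.001, 0.075]
contact_force: [0.2, 0.3, 0.6]
opening: -0.4
```

```bash
python3 st.py
```

```text
t 11.5 TCP in frame [ -36.477 -134.549   -0.   ] z 7.2 f [0.2 0.3 0.6]
```

Emit:
servo_tool --series '[{"fingers": 1,"dx": 0,"dy": -0.006,"dz": 0.002,"rx": 0,"ry": 0,"rz": 0},{"fingers": 1,"dx": -0.001,"dy": -0.006,"dz": 0,"rx": 0,"ry": 0,"rz": 0},{"fingers": 1,"dx": 0,"dy": -0.006,"dz": 0,"rx": 0,"ry": 0,"rz": 0},{"fingers": 1,"dx": 0,"dy": -0.006,"dz": 0,"rx": 0,"ry": 0,"rz": 0},{"fingers": 1,"dx": 0,"dy": -0.006,"dz": 0,"rx": 0,"ry": 0,"rz": 0},{"fingers": 1,"dx": 0,"dy": -0.005,"dz": 0,"rx": 0,"ry": 0,"rz": 0},{"fingers": 1,"dx": 0,"dy": -0.004,"dz": 0,"rx": 0,"ry": 0,"rz": 0},{"fingers": 1,"dx": 0,"dy": -0.004,"dz": 0,"rx": 0,"ry": 0,"rz": 0}]'

```text
time: 12.5
tool_pos: [629.3, -92.6, 4.9]
orientation: [3.141, 0.0, 0.075]
contact_force: [-0.8, -3.5, -0.3]
opening: 0.1
```

```bash
python3 st.py
```

```text
t 12.5 TCP in frame [-37.734 -91.472  -0.   ] z 4.9 f [-0.8 -3.5 -0.3]
```

Emit:
servo_tool --series '[{"fingers": 1,"dx": 0,"dy": -0.002,"dz": 0,"rx": 0,"ry": 0,"rz": 0},{"fingers": 1,"dx": 0,"dy": -0.001,"dz": 0,"rx": 0,"ry": 0,"rz": 0},{"fingers": 1,"dx": 0,"dy": 0,"dz": 0,"rx": 0,"ry": 0,"rz": 0}]'

```text
time: 12.88
tool_pos: [629.1, -89.8, 4.9]
orientation: [3.141, 0.0, 0.075]
contact_force: [-1.3, -4.0, 1.4]
opening: -0.2
```

Emit:
servo_tool --series '[{"fingers": 1,"dx": 0,"dy": -0.001,"dz": 0,"rx": 0,"ry": 0,"rz": 0},{"fingers": 1,"dx": 0,"dy": -0.001,"dz": 0,"rx": 0,"ry": 0,"rz": 0},{"fingers": 1,"dx": 0,"dy": 0,"dz": 0,"rx": 0,"ry": 0,"rz": 0}]'

```text
time: 13.25
tool_pos: [629.0, -87.7, 4.9]
orientation: [3.141, 0.0, 0.075]
contact_force: [-1.2, -5.8, 1.7]
opening: 0.1
```

Emit:
servo_tool --series '[{"fingers": 1,"dx": 0,"dy": -0.001,"dz": 0,"rx": 0,"ry": 0,"rz": 0},{"fingers": 1,"dx": 0,"dy": -0.001,"dz": 0,"rx": 0,"ry": 0,"rz": 0},{"fingers": 1,"dx": 0,"dy": 0,"dz": 0,"rx": 0,"ry": 0,"rz": 0}]'

```text
time: 13.62
tool_pos: [628.8, -85.7, 4.8]
orientation: [3.142, -0.0, 0.075]
contact_force: [-1.1, -4.8, -0.3]
opening: -0.1
```

Emit:
servo_tool --series '[{"fingers": 1,"dx": 0,"dy": -0.001,"dz": 0,"rx": 0,"ry": 0,"rz": 0},{"fingers": 1,"dx": 0,"dy": -0.001,"dz": 0,"rx": 0,"ry": 0,"rz": 0},{"fingers": 1,"dx": 0,"dy": 0,"dz": 0,"rx": 0,"ry": 0,"rz": 0}]'

```text
time: 14.0
tool_pos: [628.7, -83.6, 4.8]
orientation: [3.142, -0.0, 0.075]
contact_force: [-1.6, -4.4, 2.1]
opening: -0.1
```

Emit:
servo_tool --series '[{"fingers": 1,"dx": 0,"dy": -0.001,"dz": 0,"rx": 0,"ry": 0,"rz": 0},{"fingers": 1,"dx": 0,"dy": -0.001,"dz": 0,"rx": 0,"ry": 0,"rz": 0},{"fingers": 1,"dx": 0,"dy": 0,"dz": 0,"rx": 0,"ry": 0,"rz": 0}]'

```text
time: 14.38
tool_pos: [628.6, -82.2, 4.9]
orientation: [3.141, -0.0, 0.075]
contact_force: [-1.4, -5.9, 1.4]
opening: 0.1
```

```bash
python3 look.py
```

```text
top [-3.6506e+01  4.1407e+01 -2.0000e-02] err 0.071 1050 0.9
top [-3.7407e+01 -3.1905e+01 -3.0000e-03] err 2.362 322 0.79
top [-3.61640e+01  1.17208e+02  7.00000e-03] err 0.05 1037 0.77
side [-3.84680e+01  1.21978e+02 -4.80000e-02] err 0.099 744 0.89
side [-41.344  43.337  -0.116] err 0.612 546 0.82
side [-43.553 -34.012   0.065] err 0.923 536 0.72
```

Emit:
servo_tool --series '[{"fingers": 1,"dx": 0,"dy": -0.001,"dz": 0,"rx": 0,"ry": 0,"rz": 0},{"fingers": 1,"dx": 0,"dy": -0.001,"dz": 0,"rx": 0,"ry": 0,"rz": 0},{"fingers": 1,"dx": 0,"dy": 0,"dz": 0,"rx": 0,"ry": 0,"rz": 0}]'

```text
time: 14.95
tool_pos: [628.6, -81.9, 4.9]
orientation: [3.138, -0.0, 0.076]
contact_force: [-1.1, -11.3, 0.4]
opening: 0.2
```

Emit:
servo_tool --series '[{"fingers": 1,"dx": 0,"dy": -0.002,"dz": 0,"rx": 0,"ry": 0,"rz": 0},{"fingers": 1,"dx": 0,"dy": 0,"dz": 0,"rx": 0,"ry": 0,"rz": 0}]'

```text
time: 15.2
tool_pos: [629.1, -77.5, 5.5]
orientation: [-3.142, -0.002, 0.074]
contact_force: [-0.7, -3.5, 5.8]
opening: 0.3
```

The force dropped and the tool jumped 4 mm, so a tile may have buckled or climbed. I'll back off and look.

Emit:
servo_tool --series '[{"fingers": 1,"dx": 0,"dy": 0.012,"dz": 0,"rx": 0,"ry": 0,"rz": 0},{"fingers": 1,"dx": 0,"dy": 0.01,"dz": 0,"rx": 0,"ry": 0,"rz": 0},{"fingers": 1,"dx": 0,"dy": 0.01,"dz": -0.03,"rx": 0,"ry": 0,"rz": 0},{"fingers": 1,"dx": -0.02,"dy": 0.03,"dz": -0.06,"rx": 0,"ry": 0,"rz": 0},{"fingers": 1,"dx": -0.05,"dy": 0.03,"dz": 0,"rx": 0,"ry": 0,"rz": 0},{"fingers": 1,"dx": -0.05,"dy": 0.03,"dz": 0,"rx": 0,"ry": 0,"rz": 0}]'

```text
time: 15.95
tool_pos: [519.2, -205.9, 88.9]
orientation: [3.141, -0.002, 0.076]
contact_force: [0.4, -1.7, -0.5]
opening: 0.1
```

```bash
python3 look.py p3.png
```

```text
top [-3.63830e+01  1.17021e+02  6.00000e-03] err 0.047 1040 0.93
top [-36.465  41.418  -0.   ] err 0.047 1051 0.9
top [-3.5638e+01 -3.3068e+01  1.1000e-02] err 0.059 1022 0.73
side [10.992 44.682 -0.228] err 5.128 138 0.62
side [-2.5809e+01 -3.4601e+01  1.4000e-02] err 0.638 617 0.61
```

View pics/p3.png

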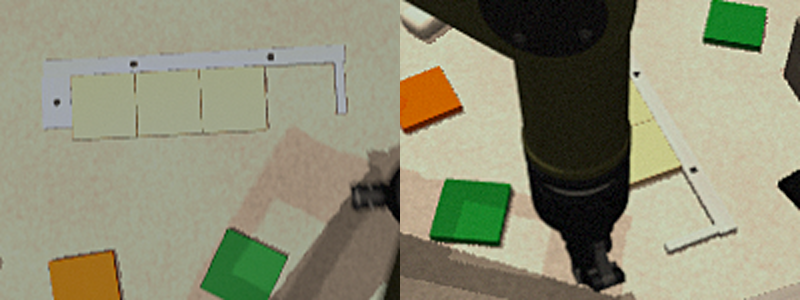

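The row is closed at about 117, 41 and −33 (within tolerance), flat and on the rail; the finger only slipped. Next I'll go to the hook tile.

Emit:
servo_tool --series '[{"fingers": -1,"dx": -0.03,"dy": 0.02,"dz": -0.01,"rx": 0,"ry": 0,"rz": 0},{"fingers": -1,"dx": -0.03,"dy": 0.02,"dz": 0,"rx": 0,"ry": 0,"rz": 0},{"fingers": -1,"dx": -0.0255,"dy": 0.0205,"dz": 0,"rx": 0,"ry": 0,"rz": 0},{"fingers": -1,"dx": 0,"dy": 0,"dz": 0,"rx": 0,"ry": 0,"rz": 0.14},{"fingers": -1,"dx": 0,"dy": 0,"dz": 0,"rx": 0,"ry": 0,"rz": 0.14},{"fingers": -1,"dx": 0,"dy": 0,"dz": 0,"rx": 0,"ry": 0,"rz": 0.126},{"fingers": -1,"dx": 0,"dy": 0,"dz": 0,"rx": 0,"ry": 0,"rz": 0}]'

```text
time: 17.02
tool_pos: [440.5, -271.3, 98.2]
orientation: [-3.141, -0.001, -0.329]
contact_force: [-0.6, -0.2, 0.2]
opening: 85.4
```

Emit:
servo_tool --series '[{"fingers": -1,"dx": -0.0015,"dy": 0.002,"dz": 0.03,"rx": 0,"ry": 0,"rz": 0},{"fingers": -1,"dx": 0,"dy": 0,"dz": 0.03,"rx": 0,"ry": 0,"rz": 0},{"fingers": -1,"dx": 0,"dy": 0,"dz": 0.016,"rx": 0,"ry": 0,"rz": 0},{"fingers": -1,"dx": 0,"dy": 0,"dz": 0.005,"rx": 0,"ry": 0,"rz": 0},{"fingers": -1,"dx": 0,"dy": 0,"dz": 0,"rx": 0,"ry": 0,"rz": 0}]'

```text
time: 17.65
tool_pos: [437.4, -272.9, 17.2]
orientation: [-3.141, 0.0, -0.33]
contact_force: [-0.6, -0.9, 0.1]
opening: 85.5
```

Emit:
servo_tool --series '[{"fingers": 0,"dx": 0,"dy": 0,"dz": 0,"rx": 0,"ry": 0,"rz": 0},{"fingers": 0.3,"dx": 0,"dy": 0,"dz": 0,"rx": 0,"ry": 0,"rz": 0},{"fingers": 0.5,"dx": 0,"dy": 0,"dz": 0,"rx": 0,"ry": 0,"rz": 0},{"fingers": 1,"dx": 0,"dy": 0,"dz": 0,"rx": 0,"ry": 0,"rz": 0},{"fingers": 1,"dx": 0,"dy": 0,"dz": 0,"rx": 0,"ry": 0,"rz": 0},{"fingers": 1,"dx": 0,"dy": 0,"dz": 0,"rx": 0,"ry": 0,"rz": 0},{"fingers": 1,"dx": 0,"dy": 0,"dz": 0,"rx": 0,"ry": 0,"rz": 0}]'

```text
time: 18.52
tool_pos: [437.1, -273.2, 18.0]
orientation: [3.141, -0.001, -0.331]
contact_force: [0.6, 1.7, 7.0]
opening: 19.0
```

Emit:
servo_tool --series '[{"fingers": 1,"dx": 0,"dy": 0,"dz": -0.02,"rx": 0,"ry": 0,"rz": 0},{"fingers": 1,"dx": 0,"dy": 0,"dz": -0.03,"rx": 0,"ry": 0,"rz": 0},{"fingers": 1,"dx": 0,"dy": 0,"dz": 0,"rx": 0,"ry": 0,"rz": -0.135},{"fingers": 1,"dx": 0,"dy": 0,"dz": 0,"rx": 0,"ry": 0,"rz": -0.135},{"fingers": 1,"dx": 0,"dy": 0,"dz": 0,"rx": 0,"ry": 0,"rz": -0.136},{"fingers": 1,"dx": 0,"dy": 0,"dz": 0,"rx": 0,"ry": 0,"rz": 0}]'

```text
time: 19.27
tool_pos: [436.3, -272.7, 67.0]
orientation: [-3.141, 0.001, 0.073]
contact_force: [0.2, -0.1, -1.7]
opening: 18.9
```

```bash
python3 st.py
python3 - <<'E'
from h import *
s=r.observe();p=s['tool_pos'];F=np.array([660.1,1.4,.075])
z=p[2]-18
H=[b+[0,0,z] for b in HOOK]
for n in('top','side'):
    r.capture(n); m,pp=traces('hook_tile',n)[0]; q,e=fit(n,H,m,(p[0],p[1],.075)); print(n,q.round(3),'minus TCP (frame axes)',(inF(F,q)-inF(F,[p[0],p[1],s['orientation'][2]])).round(3),round(e,3),m.sum(),pp)
E
```

```text
t 19.275 TCP in frame [-2.43716e+02 -2.56586e+02 -2.00000e-03] z 67.0 f [ 0.2 -0.1 -1.7]
top [ 4.37313e+02 -2.71437e+02  6.80000e-02] minus TCP (frame axes) [ 1.111  1.209 -0.006] 1.178 650 0.65
side [ 4.37893e+02 -2.75771e+02  6.90000e-02] minus TCP (frame axes) [ 1.365 -3.156 -0.005] 0.711 1167 0.93
```

Emit:
servo_tool --series '[{"fingers": 1,"dx": 0.03,"dy": -0.036,"dz": 0,"rx": 0,"ry": 0,"rz": -0.002},{"fingers": 1,"dx": 0.04,"dy": -0.036,"dz": 0,"rx": 0,"ry": 0,"rz": 0},{"fingers": 1,"dx": 0.04,"dy": -0.036,"dz": 0,"rx": 0,"ry": 0,"rz": 0},{"fingers": 1,"dx": 0.04,"dy": -0.036,"dz": 0,"rx": 0,"ry": 0,"rz": 0},{"fingers": 1,"dx": 0.03,"dy": 0,"dz": 0,"rx": 0,"ry": 0,"rz": 0},{"fingers": 1,"dx": 0.02,"dy": 0,"dz": 0,"rx": 0,"ry": 0,"rz": 0},{"fingers": 1,"dx": 0,"dy": 0,"dz": 0.015,"rx": 0,"ry": 0,"rz": 0},{"fingers": 1,"dx": 0,"dy": 0,"dz": 0.015,"rx": 0,"ry": 0,"rz": 0},{"fingers": 1,"dx": 0,"dy": 0,"dz": 0,"rx": 0,"ry": 0,"rz": 0}]'

```text
time: 20.6
tool_pos: [621.7, -113.8, 34.7]
orientation: [-3.14, 0.006, 0.076]
contact_force: [-1.1, 0.9, -1.7]
opening: 18.6
```

```bash
python3 st.py
python3 - <<'E'
from h import *
s=r.observe();p=s['tool_pos'];F=np.array([660.1,1.4,.075])
z=p[2]-18
a=r.capture('top');b=r.capture('side'); B=b.copy()
def draw(n,im,parts,q,col):
    c,s_=np.cos(q[2]),np.sin(q[2])
    for P in parts:
        W=np.c_[P[:,0]*c-P[:,1]*s_+q[0],P[:,0]*s_+P[:,1]*c+q[1],P[:,2]]
        h=cv2.convexHull(proj(n,W).astype(np.float32))
        im=im
        cv2.polylines(im,[np.round((h*16)).astype(np.int32)],True,col,1,shift=4)
q=[*toW(F,inF(F,[p[0],p[1],0])[:2]+[1.4,0]),.075]
draw('side',B,FRAME,F,(255,0,0)); draw('side',B,[TILE[0]+[0,0,z]],q,(0,0,255))
f=lambda im:cv2.resize(im[190:270,210:330],(600,400),interpolation=cv2.INTER_CUBIC)
A=lambda im:im
out=np.hstack([cv2.resize(f(b),(400,267)),cv2.resize(f(B),(400,267))])
out=np.vstack([out,cv2.resize(np.hstack([a[110:210,160:360],b[150:250,180:380]]),(800,200))])
save('','p4.png',out)
E
```

```text
t 20.6 TCP in frame [-4.69740e+01 -1.12013e+02  1.00000e-03] z 34.7 f [-1.1  0.9 -1.7]
```

View pics/p4.png

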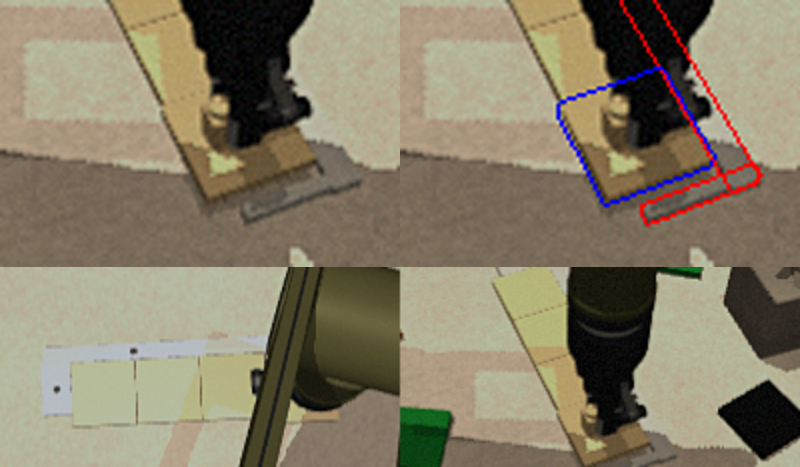

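The side overlay matches the picture within about 1 px for both the held tile and the narrow stop. I'll lower it into the gap, about 5 mm short of the rail.

Emit:
servo_tool --series '[{"fingers": 1,"dx": 0.0035,"dy": 0,"dz": 0,"rx": 0,"ry": 0,"rz": 0},{"fingers": 1,"dx": 0,"dy": 0,"dz": 0.005,"rx": 0,"ry": 0,"rz": 0},{"fingers": 1,"dx": 0,"dy": 0,"dz": 0.003,"rx": 0,"ry": 0,"rz": 0},{"fingers": 1,"dx": 0,"dy": 0,"dz": 0,"rx": 0,"ry": 0,"rz": 0}]'

```text
time: 21.2
tool_pos: [628.3, -113.8, 29.0]
orientation: [-3.141, 0.001, 0.077]
contact_force: [0.5, 0.2, -1.6]
opening: 18.6
```

```bash
python3 st.py
```

```text
t 21.2 TCP in frame [-4.03260e+01 -1.12462e+02  2.00000e-03] z 29.0 f [ 0.5  0.2 -1.6]
```

Emit:
servo_tool --series '[{"fingers": 1,"dx": 0,"dy": 0,"dz": 0.002,"rx": 0,"ry": 0,"rz": 0},{"fingers": 1,"dx": 0,"dy": 0,"dz": 0.002,"rx": 0,"ry": 0,"rz": 0},{"fingers": 1,"dx": 0,"dy": 0,"dz": 0,"rx": 0,"ry": 0,"rz": 0}]'

```text
time: 21.58
tool_pos: [628.5, -113.8, 25.1]
orientation: [-3.141, 0.0, 0.077]
contact_force: [-0.3, 0.2, -1.4]
opening: 18.7
```

Emit:
servo_tool --series '[{"fingers": 1,"dx": -0.002,"dy": 0,"dz": 0,"rx": 0,"ry": 0,"rz": 0},{"fingers": 1,"dx": 0,"dy": 0,"dz": 0.003,"rx": 0,"ry": 0,"rz": 0},{"fingers": 1,"dx": 0,"dy": 0,"dz": 0.002,"rx": 0,"ry": 0,"rz": 0},{"fingers": 1,"dx": 0,"dy": 0,"dz": 0,"rx": 0,"ry": 0,"rz": 0}]'

```text
time: 22.08
tool_pos: [626.5, -114.0, 20.1]
orientation: [-3.141, 0.0, 0.077]
contact_force: [-0.5, 0.1, -2.1]
opening: 18.7
```

Emit:
servo_tool --series '[{"fingers": 1,"dx": 0,"dy": 0,"dz": 0.001,"rx": 0,"ry": 0,"rz": 0},{"fingers": 1,"dx": 0,"dy": 0,"dz": 0,"rx": 0,"ry": 0,"rz": 0}]'

```text
time: 22.32
tool_pos: [626.7, -114.0, 19.3]
orientation: [-3.142, 0.0, 0.077]
contact_force: [0.3, -0.2, -2.4]
opening: 19.0
```

Well inside the bars, with no contact. I'll finish lowering, then push gently to the rail.

Emit:
servo_tool --series '[{"fingers": 1,"dx": 0,"dy": 0,"dz": 0.001,"rx": 0,"ry": 0,"rz": 0},{"fingers": 1,"dx": 0,"dy": 0,"dz": 0,"rx": 0,"ry": 0,"rz": 0}]'

```text
time: 22.58
tool_pos: [626.6, -114.0, 18.3]
orientation: [-3.142, 0.0, 0.077]
contact_force: [-0.4, 0.4, -3.0]
opening: 18.7
```

Emit:
servo_tool --series '[{"fingers": 1,"dx": 0.001,"dy": 0,"dz": 0,"rx": 0,"ry": 0,"rz": 0.002},{"fingers": 1,"dx": 0.001,"dy": 0,"dz": 0,"rx": 0,"ry": 0,"rz": 0},{"fingers": 1,"dx": 0,"dy": 0,"dz": 0,"rx": 0,"ry": 0,"rz": 0}]'

```text
time: 22.95
tool_pos: [628.9, -113.9, 18.4]
orientation: [3.142, -0.0, 0.075]
contact_force: [0.3, 1.1, -2.5]
opening: 19.1
```

Emit:
servo_tool --series '[{"fingers": 1,"dx": 0.001,"dy": 0,"dz": 0,"rx": 0,"ry": 0,"rz": 0},{"fingers": 1,"dx": 0,"dy": 0,"dz": 0,"rx": 0,"ry": 0,"rz": 0}]'

```text
time: 23.2
tool_pos: [629.8, -113.8, 18.4]
orientation: [3.142, -0.0, 0.075]
contact_force: [0.4, 0.6, -2.4]
opening: 19.0
```

Emit:
servo_tool --series '[{"fingers": 1,"dx": 0.001,"dy": 0,"dz": 0,"rx": 0,"ry": 0,"rz": 0},{"fingers": 1,"dx": 0,"dy": 0,"dz": 0,"rx": 0,"ry": 0,"rz": 0}]'

```text
time: 23.45
tool_pos: [630.1, -113.7, 18.2]
orientation: [-3.141, 0.001, 0.075]
contact_force: [-1.6, 0.3, -1.1]
opening: 18.6
```

Emit:
servo_tool --series '[{"fingers": 1,"dx": 0.001,"dy": 0,"dz": 0,"rx": 0,"ry": 0,"rz": 0},{"fingers": 1,"dx": 0,"dy": 0,"dz": 0,"rx": 0,"ry": 0,"rz": 0}]'

```text
time: 23.7
tool_pos: [630.1, -113.6, 18.2]
orientation: [-3.141, 0.003, 0.075]
contact_force: [-5.3, -0.0, 1.3]
opening: 19.3
```

Emit:
servo_tool --series '[{"fingers": 1,"dx": -0.0015,"dy": 0,"dz": 0,"rx": 0,"ry": 0,"rz": 0},{"fingers": 1,"dx": 0,"dy": 0,"dz": 0.001,"rx": 0,"ry": 0,"rz": 0},{"fingers": 1,"dx": 0,"dy": 0,"dz": 0,"rx": 0,"ry": 0,"rz": 0}]'

```text
time: 24.08
tool_pos: [630.0, -113.7, 18.0]
orientation: [-3.141, 0.0, 0.075]
contact_force: [-3.9, -0.0, 3.4]
opening: 19.3
```

Emit:
servo_tool --series '[{"fingers": 1,"dx": 0,"dy": 0,"dz": 0.001,"rx": 0,"ry": 0,"rz": 0},{"fingers": 1,"dx": 0,"dy": 0,"dz": 0,"rx": 0,"ry": 0,"rz": 0}]'

```text
time: 24.32
tool_pos: [630.1, -113.7, 18.0]
orientation: [3.141, -0.0, 0.075]
contact_force: [-7.3, 1.1, 11.0]
opening: 18.8
```

The tile is seated on the counter and against the rail. Release and retreat.

Emit:
servo_tool --series '[{"fingers": 0.3,"dx": 0,"dy": 0,"dz": -0.001,"rx": 0,"ry": 0,"rz": 0},{"fingers": 0,"dx": 0,"dy": 0,"dz": 0,"rx": 0,"ry": 0,"rz": 0},{"fingers": 0,"dx": 0,"dy": 0,"dz": 0,"rx": 0,"ry": 0,"rz": 0},{"fingers": 0,"dx": 0,"dy": 0,"dz": -0.02,"rx": 0,"ry": 0,"rz": 0},{"fingers": 0,"dx": 0,"dy": 0,"dz": -0.04,"rx": 0,"ry": 0,"rz": 0},{"fingers": 0,"dx": 0,"dy": 0,"dz": -0.06,"rx": 0,"ry": 0,"rz": 0},{"fingers": 0,"dx": -0.05,"dy": 0.03,"dz": 0,"rx": 0,"ry": 0,"rz": 0},{"fingers": 0,"dx": -0.05,"dy": 0.03,"dz": 0,"rx": 0,"ry": 0,"rz": 0},{"fingers": 0,"dx": -0.05,"dy": 0.03,"dz": 0,"rx": 0,"ry": 0,"rz": 0},{"fingers": 0,"dx": -0.04,"dy": 0.05,"dz": 0,"rx": 0,"ry": 0,"rz": 0},{"fingers": 0,"dx": -0.02,"dy": 0.05,"dz": 0,"rx": 0,"ry": 0,"rz": 0},{"fingers": 0,"dx": -0.02,"dy": 0.05,"dz": 0,"rx": 0,"ry": 0,"rz": 0}]'

```text
time: 25.82
tool_pos: [419.1, -370.8, 137.6]
orientation: [3.141, -0.001, 0.075]
contact_force: [0.7, -0.5, 0.2]
opening: 42.5
```

```bash
python3 look.py p5.png
python3 - <<'E'
from h import *
F=np.array([660.1,1.4,.075])
for n in('top','side'):
    m,p=traces('hook_tile',n)[0]; q,e=fit(n,HOOK,m,(*toW(F,[-38,-112]),.075)); print(n,'hook',inF(F,q).round(3),round(e,3),m.sum(),round(p,2))
    f=traces('frame',n); 
    if f: G,e=fit(n,FRAME,f[0][0],F); print('F',G.round(3),'hook rel',inF(G,q).round(3))
E
python3 st.py
```

```text
top [-3.6081e+01 -3.3342e+01  7.0000e-03] err 0.082 1001 0.71
top [-3.5828e+01  4.0881e+01  1.2000e-02] err 0.044 1076 0.69
side [-2.8106e+01  4.5589e+01 -2.8000e-02] err 0.962 447 0.87
side [-3.9595e+01 -3.1936e+01 -3.5000e-02] err 0.141 881 0.8
side [  8.559 118.971  -0.217] err 2.534 212 0.59
top hook [-3.63360e+01 -1.13014e+02 -2.20000e-02] 0.045 1105 0.63
F [6.61819e+02 2.16700e+00 7.60000e-02] hook rel [-3.8197e+01 -1.1362e+02 -2.3000e-02]
side hook [-3.91840e+01 -1.14203e+02  1.70000e-02] 0.06 1125 0.77
F [6.61065e+02 5.46000e-01 7.60000e-02] hook rel [-4.01770e+01 -1.13246e+02  1.60000e-02]
t 26.225 TCP in frame [-2.67124e+02 -3.49911e+02  1.00000e-03] z 137.2 f [-0.4  0.2  1.3]
```

View pics/p5.png

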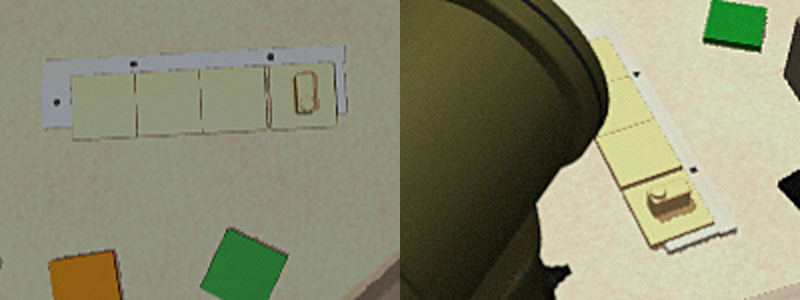

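All four tiles are in one row against the rail. The hook tile is flat at frame y of about −113, with its rib towards the rail and the robot clear.

```bash
python3 -c "
from bench import r
print(r.close_job())"
```

```text
the job is handed in; nothing more can be done
None
```

The job is handed in at about 26 s of the 72 s. The four tiles look correctly placed in the last pictures, but the hand-in reports no verdict.

**What I did:** I pushed the three plain tiles one by one to the rail with the fingers shut, stopping on contact force. I then closed the row against the wide stop from the narrow end. The hook tile was gripped by its rib, turned square, lowered into the gap, pushed lightly to the rail and pressed down onto the counter before release.

**Last checks:**

| Tile | Measured centre, frame y | Wanted |
|---|---|---|
| tile0 | about 117 mm (top camera, before the hook tile was placed; not refitted since) | 116 mm |
| tile1 | about 41 mm (top camera, after placing) | 41 mm |
| tile2 | about −33 mm (top camera, after placing) | −34 mm |
| hook tile | about −113 to −114 mm (both cameras) | −119 to −106 mm |

- **Hook tile:** its x came out at −36 to −40 mm (wanted −42.5 to −34) and its angle within 0.023 rad, with the rib pointing at the rail.
- **Disagreements:** the two cameras differ by about 2–3 mm in x. The side camera's fits of the plain tiles were mostly spoiled by the arm in the way, so I relied on the top camera and the contact forces.
- **One slip:** at the end of closing the row the force dropped and the finger jumped 4 mm. The picture taken right after showed the row undisturbed.
- **Not measured at the end:** I did not locate the soap, tin and scraper again. None of the moves was planned to touch them.

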